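# Strap a tube tray down on the bench mixer

### The arm

A 7-joint arm with a two-finger parallel gripper is mounted at the origin on a cart in front of the work surface, level with it; the furniture and walls round the work are solid. World frame = base frame: x ahead of the robot, y to its left, z up, the work surface at z = 0. Lengths are in m, angles in rad, forces in N, time in s.
With the tool pointing down it reaches from about 0.4 to 0.875 m from the base axis. Payload 6.5 kg.
Tool frame: the origin (TCP) lies between the finger pads; the fingertips stand 8 mm ahead of it and the grasp point (between the pads) lies 11 mm behind it; z points along the fingers, y is the direction in which the jaws open and shut (so a half turn about z gives the same grasp; the last joint's range is limited). The gripper opens to 88 mm and grips with 3 to 60 N. Pads are 18 mm wide; open, the fingers measure 123 mm over their backs; the gripper's body (75 mm by 187 mm) begins 45 mm behind the grasp point.
Start: joints at [-1.245, 0.536, -0.004, 1.538, 0.003, 1.067, -0.071], TCP at [0.248, 0.601, 0.247] pointing down, gripper open.
Joint ranges: [-2.7, 2.7], [-0.37, 2.16], [-1.27, 1.26], [0.24, 2.4], [-1.31, 4.45], [0.19, 1.91], [-2.76, 2.76]. Speed limits (rad/s): [2.39, 2.39, 3.14, 3.14, 3.14, 3.14, 3.14].

### API

Orientations are given as a rotation vector (axis times angle).
In Python, from cell import r gives the robot as it stands.
- The arm moves only by the tool send_rows, never from a script. Its argument "steps" is a list of rows, each a list of 7 numbers: the turn, a rotation vector about the world's x, y, z in rad, then the shift along the world's x, y, z in mm, then the opening in per cent of the stroke, from 0 (shut) to 100 (fully open). A call has 1 to 10 rows; each row shifts and turns the commanded pose from where the row before left it; what a row does not reach is not made up. A row lasts 1/8 s, in which the tool goes at most 62.5 mm and 10.7 degrees, less where a joint would pass 70% of its speed; a pose out of reach is approached as far as the arm can. A call is refused whole if a number of a shift passes 62.5 or a number of a turn 0.188, either way. A call with a gripper value outside its range is refused whole. The fingers move at their own pace and stop on an object; the grip force is fixed at half the most. Time passes only in rows, so rows that do not move let the fingers close. It gives the time, the measured TCP pose, the force and the opening at its end, in the units of the state.
- r.state(): the state, without advancing time (a new reading comes with each control period).
- r.read_camera(name): name is "side" or "top"; returns the picture (400x640x3 uint8, red, green, blue); there is no depth.
- r.camera_model(name): a dict with "vertical_fov" (degrees; the focal length in pixels is half the picture's height over the tangent of half this angle, whatever the lens; pixels are square), "cx", "cy" (the principal point, pixels), "R" (3x3) and "t" (3): a world point X has camera coordinates R X + t. Camera axes: x right, y down, z forward; pixel columns grow to the right and rows downward; lengths in m; the calibration is good to about 2 mm. A picture is of the moment at which its call begins. camera_model takes no time and is no camera call.
- r.sign_off(): hands the job in, once; it reports no verdict.
The state is a dict: "t": time; "qpos": joint angles; "qvel": joint speeds; "tau": joint torques, N m; "tcp_pos": TCP position; "eef_rot": TCP orientation; "contact_force": force on the tool from outside, world axes, zero at the start; "ft_torque": the same for the moment, N m; "width": finger opening in m.
Only numpy, scipy, OpenCV 4.12 (cv2) and the standard library are available. Lean on these libraries where they do the work, as an engineer would, in place of code of your own. Each camera call takes 0.05 s, during which the arm holds its last target.

### The job

Strap the tube tray down on the mixer: turn the red turn-button in line so that the strap's slot can pass over it, then swing the loose steel strap across the tray and feel for the place where its slot drops right down over the button and it lies flat on both studs. Then turn the button clockwise, fully across the slot, to lock it. Keep the tray sitting in its nest and do not disturb the other things on the table.

Things in the scene. Friction and masses are not known exactly. Their poses are not given: they have to be found in the camera images.
- mixer: bench mixer, fixed: grey housing 225 x 262 mm, on it a dark grey platform, its top 74 mm above the table. Origin: centre of the underside; z up, x from the front panel (robot's side) to the back, y left. A bent 8 mm rod at the back left of the platform (95 mm behind the centre, 32 to 108 mm left) is the strap's parking rail; its top is level with both shoulders, 97 mm above the table
- pivot_seat (a point): pivot stud, 75 mm left of the mixer's centre: centre of its shoulder (steel post, 22 mm diameter, 23 mm above the platform), axes as the mixer's. A 6 mm shank passes through the strap's hole; a cap nut (23 mm diameter, from 8.5 to 22 mm above the shoulder) keeps the strap on. The strap can swing, shift 5 mm any way on the shank, and tip by about 10 degrees
- button_seat (a point): button stud, 75 mm right of the mixer's centre: centre of its shoulder (steel post, 20 mm diameter, 23 mm above the platform), on which the slot end of the strap comes to rest; axes as the mixer's
- button_head (a point): centre of the red turn-button's bar head: 9 mm thick, 24 mm long, 14 mm high, from 6 to 20 mm above the shoulder (8 mm neck below). Its z is up; its y is along the bar (the 24 mm), its x across it (the 9 mm, to be gripped). It turns about the vertical through this point
- button (a joint): turn of the turn-button, rad: 0 = its bar points at the pivot stud, in line with the slot (stop, the slot can pass); grows clockwise seen from above; 1.571 = across the slot (stop, locked). Friction about 0.04 N m holds it where it is left
- strap_knob (a point): centre (half-way up) of the black knob by which the strap is lifted and swung: 16 mm diameter, 24 mm high, upright on the strap, 54 mm from its pivot hole; it spins freely on its screw. x along the strap from hole to slot, z up. With the strap level on both shoulders, or on pivot shoulder and parking rail, this point is 16 mm above the shoulders
- strap_slot (a point): centre of the strap's slot, on the underside, 150 mm from the pivot hole's centre; slot 32 mm long (along the strap, x), 10.5 mm wide. The strap is a steel flat 4 mm thick, 30 mm wide, 196 mm long, 0.10 to 0.17 kg; its end is 28 mm beyond this point. To pass over the button's head the slot must be lifted more than 20 mm above the shoulder (about 11 mm at the knob)
- strap_hole (a point): centre of the strap's round pivot hole (16 mm diameter), on the underside of the strap
- tray: clear tube tray 95 x 106 mm, 21 mm high, loose in its nest of four corner angles in the middle of the platform; origin: centre of its underside
- nest (a point): centre of the tray's nest, on the platform's top
- timer: white wind-up timer with a red grip, 68 mm diameter, 52 mm high, at the back of the table; origin: centre of its underside
- sanitiser: pump bottle of hand gel, 194 mm high, at the back right; origin: centre of its underside
- label_roll: roll of white labels lying flat, 61 mm diameter, 25 mm high; origin: centre of its underside
- buffer_blue: dropper bottle with blue cap, 27 mm diameter, 82 mm high; origin: centre of its underside
- buffer_red: dropper bottle with red cap, 27 mm diameter, 82 mm high; origin: centre of its underside

How it is judged:
By the outcome, as a careful person would: the job done as asked, in the order asked, and still so for the second after the job is handed in, with the robot touching nothing.
It also fails if it takes over 72 s, if anything falls off the work surface, if the arm or the gripper's body presses on something with over 40 N, if the wrist force passes 120 N, or if a joint passes its speed limit or range.

## Working session

There is one attempt and no reset: what is moved stays moved. The work goes in short steps, Python scripts to look and compute and a tool call to move; the robot and the scene stay as the last step left them, time stands still between calls to the robot, and variables do not carry over. Pictures are saved under pics/ and viewed, and the job is handed in when it is done.

Besides the shell and the picture viewer there is one more tool, called as name(argument=value, ...), one argument or row to a line, values as JSON. send_rows: Moves the arm, as the interface text tells. Its arguments: {"type":"object","properties":{"steps":{"type":"array","items":{"type":"array","items":{"type":"number"}}}},"required":["steps"]}

```bash
mkdir -p pics; ls
python3 - <<'E'
from cell import r
import cv2
print(r.state())
for n in ("side","top"):
    im=r.read_camera(n); cv2.imwrite(f"pics/{n}0.png",im[:,:,::-1]); print(n,r.camera_model(n))
E
```

```text
pics
{'t': 0.0, 'qpos': array([-1.24524696,  0.53719581, -0.00446444,  1.53884448,  0.0025825 ,
        1.06732987, -0.07118746]), 'qvel': array([-0.00134503, -0.00190009,  0.00079473,  0.00100025,  0.00048741,
        0.00106809, -0.00121664]), 'tau': array([ 3.21709449e-04, -5.70990586e+01,  9.90954749e-01, -2.51600218e+01,
       -5.62844588e-02,  1.78005657e-02,  1.72506866e-04]), 'tcp_pos': array([0.24793894, 0.60020016, 0.24583079]), 'eef_rot': array([-6.11232000e-01, -3.08130723e+00,  2.75631789e-03]), 'contact_force': array([ 0.33160902, -0.70096267, -0.62544168]), 'ft_torque': array([-0.00140714, -0.03360097,  0.01939533]), 'width': 0.08824444970712589}
side {'vertical_fov': 55.6625385370317, 'cx': 315.5517551051801, 'cy': 201.3727312623123, 'R': array([[-0.99872646,  0.04459974, -0.0235865 ],
       [ 0.04369175,  0.53078849, -0.84637734],
       [-0.02522877, -0.84632998, -0.53206115]]), 't': array([0.63902894, 0.02716939, 1.05739197])}
top {'vertical_fov': 44.633543882688144, 'cx': 319.07951196550096, 'cy': 194.7984545243492, 'R': array([[ 0.006058  , -0.99964232,  0.02604859],
       [-0.9881907 , -0.00997296, -0.15290417],
       [ 0.15310926, -0.02481468, -0.98789766]]), 't': array([0.01019027, 0.66003291, 1.20903368])}
```

View pics/side0.png

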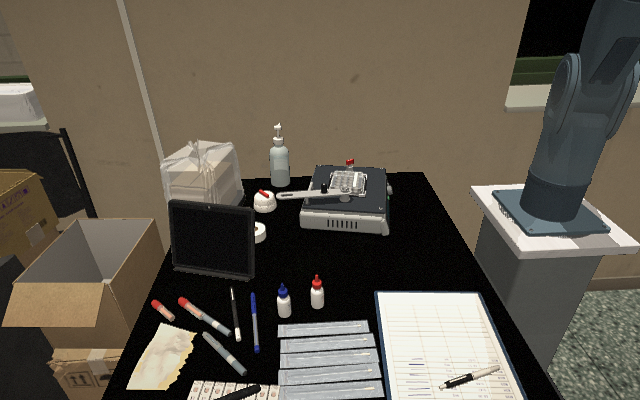

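View pics/top0.png

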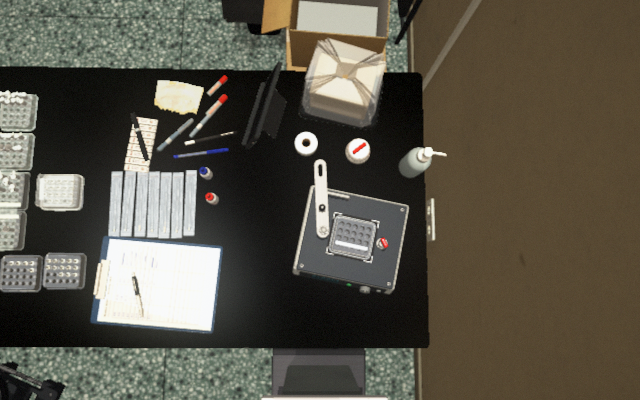

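Run:
```python
import cv2
t=cv2.imread("pics/top0.png");s=cv2.imread("pics/side0.png")
cv2.imwrite("pics/topc.png",cv2.resize(t[150:300,285:415],None,fx=4,fy=4,interpolation=cv2.INTER_CUBIC)[:600])
cv2.imwrite("pics/sidec.png",cv2.resize(s[150:240,270:400],None,fx=6,fy=6,interpolation=cv2.INTER_CUBIC))
```

```text
(no output)
```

View pics/topc.png

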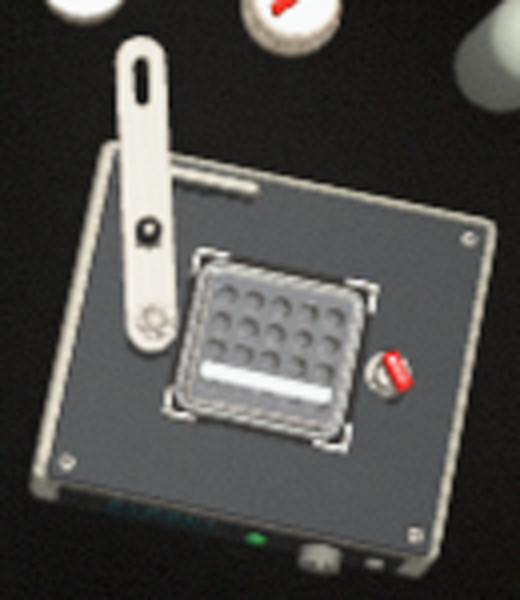

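View pics/sidec.png

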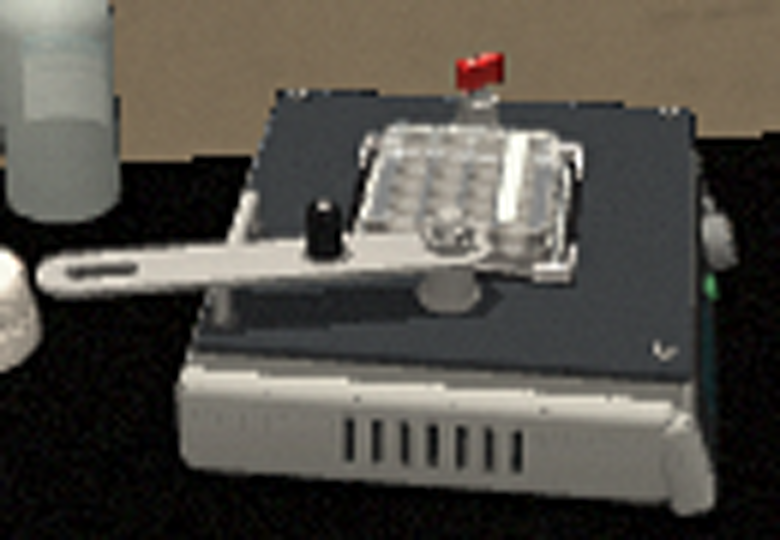

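```bash
cat > h.py <<'E'
import numpy as np
from cell import r
M={n:r.camera_model(n) for n in("side","top")}
def F(n): return 200/np.tan(np.radians(M[n]["vertical_fov"]/2))
def ray(n,u,v):
    m=M[n];R=np.array(m["R"]);t=np.array(m["t"])
    d=R.T@np.array([(u-m["cx"])/F(n),(v-m["cy"])/F(n),1]);return -R.T@t,d
def onz(n,u,v,z):
    c,d=ray(n,u,v);return c+d*(z-c[2])/d[2]
def proj(n,X):
    m=M[n];p=np.array(m["R"])@X+m["t"];return p[:2]/p[2]*F(n)+[m["cx"],m["cy"]]
def tri(a,b):
    c1,d1=ray("top",*a);c2,d2=ray("side",*b)
    s=np.linalg.lstsq(np.c_[d1,-d2],c2-c1,rcond=None)[0]
    p,q=c1+d1*s[0],c2+d2*s[1];return (p+q)/2,np.linalg.norm(p-q)
E
python3 - <<'E'
from h import *
np.set_printoptions(precision=4,suppress=True)
T=lambda x,y:(285+(x+.5)/4-.5,150+(y+.5)/4-.5)
S=lambda x,y:(270+(x+.5)/6-.5,150+(y+.5)/6-.5)
for n,p,z in [("pivot nut",(154,318),.119),("btn top",(397,371),.117),("btn shoulder",(384,376),.097),("knob top",(149,226),.125),("slot",(141,80),.101),("strap tip",(140,38),.101),("scr",(468,238),.074),("scr",(66,461),.074),("scr",(415,536),.074),("tray",(273,350),.095),
 ("nestTL",(195,253),.078),("nestTR",(376,288),.078),("nestBL",(167,414),.078),("nestBR",(348,449),.078),("barA",(388,353),.117),("barB",(405,388),.117)]:
    print(n,onz("top",*T(*p),z))
for n,p,z in [("nut",(448,222),.119),("btn top",(480,60),.117),("knob top",(323,205),.125),("slot",(102,269),.101),("tip",(38,273),.101)]:
    print("side",n,onz("side",*S(*p),z))
print(tri(T(154,318),S(448,222)),tri(T(397,371),S(480,62)),tri(T(149,226),S(323,205)))
E
```

```text
pivot nut [0.5655 0.0069 0.119 ]
btn top [ 0.5348 -0.1403  0.117 ]
btn shoulder [ 0.5328 -0.1354  0.097 ]
knob top [0.6207 0.0104 0.125 ]
slot [0.7158 0.0152 0.101 ]
strap tip [0.7427 0.016  0.101 ]
scr [ 0.6216 -0.1936  0.074 ]
scr [0.4801 0.0596 0.074 ]
scr [ 0.4355 -0.1569  0.074 ]
tray [ 0.5483 -0.0673  0.095 ]
nestTL [ 0.61   -0.0201  0.078 ]
nestTR [ 0.5889 -0.134   0.078 ]
nestBL [ 0.5093 -0.0028  0.078 ]
nestBR [ 0.4885 -0.1153  0.078 ]
barA [ 0.5456 -0.135   0.117 ]
barB [ 0.5246 -0.145   0.117 ]
side nut [0.565  0.0213 0.119 ]
side btn top [ 0.5323 -0.1365  0.117 ]
side knob top [0.6174 0.0128 0.125 ]
side slot [0.7126 0.0176 0.101 ]
side tip [0.7398 0.0187 0.101 ]
(array([0.5647, 0.0069, 0.1109]), np.float64(0.00283212231742918)) (array([ 0.5333, -0.1405,  0.1142]), np.float64(0.0031917355671749123)) (array([0.619 , 0.0106, 0.1242]), np.float64(0.0035411803841708103))
```

send_rows(
  steps=[
    [0,0,-0.15,18,-48,0,100],
    [0,0,-0.15,18,-48,0,100],
    [0,0,-0.15,18,-48,0,80],
    [0,0,-0.15,18,-48,0,60],
    [0,0,-0.15,18,-48,0,45],
    [0,0,-0.15,18,-48,0,40],
    [0,0,-0.15,18,-48,0,40],
    [0,0,-0.15,18,-48,0,40],
    [0,0,-0.15,18,-48,0,40],
    [0,0,-0.15,18,-48,0,40],
  ],
)

```text
t: 1.35
tcp_pos: [0.4284, 0.1192, 0.2467]
eef_rot: [-2.552, -1.832, -0.0]
contact_force: [1.0, 0.2, -0.1]
width: 0.0355
```

Run:
```python
import cv2
t=cv2.imread("pics/top0.png");s=cv2.imread("pics/side0.png")
a=cv2.resize(t[225:265,365:405],None,fx=14,fy=14,interpolation=cv2.INTER_CUBIC)
cv2.imwrite("pics/btn.png",a)
```

```text
(no output)
```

View pics/btn.png

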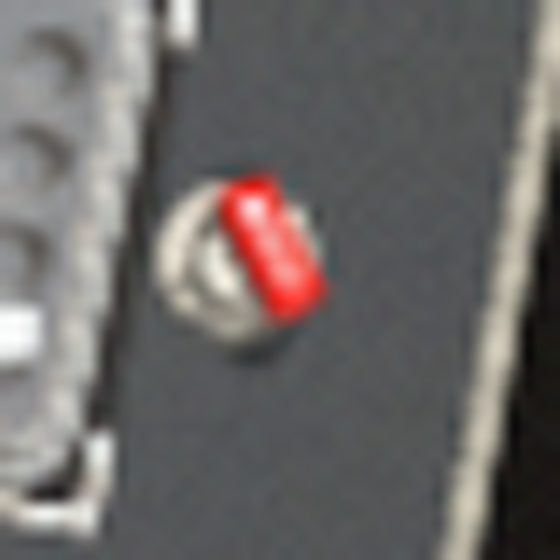

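send_rows(
  steps=[
    [0,0,-0.165,21.2,-51.8,0,40],
    [0,0,-0.165,21.2,-51.8,0,40],
    [0,0,-0.165,21.2,-51.8,0,40],
    [0,0,-0.165,21.2,-51.8,-15,40],
    [0,0,-0.165,21.2,-51.8,-30,40],
    [0,0,0,0,0,-40,40],
    [0,0,0,0,0,0,40],
  ],
)

```text
t: 2.22
tcp_pos: [0.5315, -0.1372, 0.1597]
eef_rot: [-3.069, -0.661, 0.01]
contact_force: [0.3, -0.1, -0.7]
width: 0.0356
```

Run:
```python
from h import *
import cv2
t=r.read_camera("top")[:,:,::-1];s=r.read_camera("side")[:,:,::-1]
print(r.state())
cv2.imwrite("pics/t1.png",cv2.resize(t[200:290,325:425],None,fx=6,fy=6,interpolation=cv2.INTER_CUBIC))
cv2.imwrite("pics/s1.png",cv2.resize(s[130:210,300:400],None,fx=6,fy=6,interpolation=cv2.INTER_CUBIC))
```

```text
{'t': 2.325, 'qpos': array([-0.3171484 ,  0.55790063,  0.65181213,  1.90017975, -0.44907837,
        0.83343345, -0.57425985]), 'qvel': array([-0.01280896, -0.02671025,  0.01185088, -0.01444679, -0.00073545,
       -0.00297162,  0.0017409 ]), 'tau': array([ 5.47413658e-01, -4.35704184e+01,  9.33832526e+00, -1.84095329e+01,
       -5.23513870e-02, -6.45924345e-03,  1.78964547e-02]), 'tcp_pos': array([ 0.53392815, -0.13693165,  0.16277652]), 'eef_rot': array([-3.07033090e+00, -6.63568304e-01,  3.73883613e-04]), 'contact_force': array([-0.79231477, -0.1948481 , -0.1244706 ]), 'ft_torque': array([-0.08954593,  0.07237986,  0.04918382]), 'width': 0.035212869292462555}
```

View pics/t1.png

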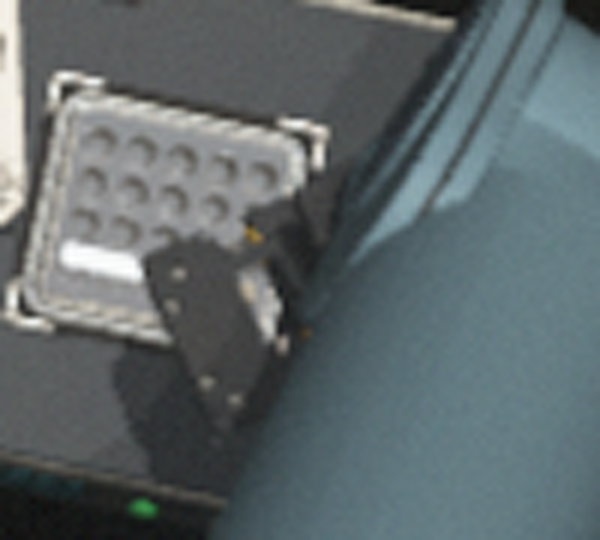

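View pics/s1.png

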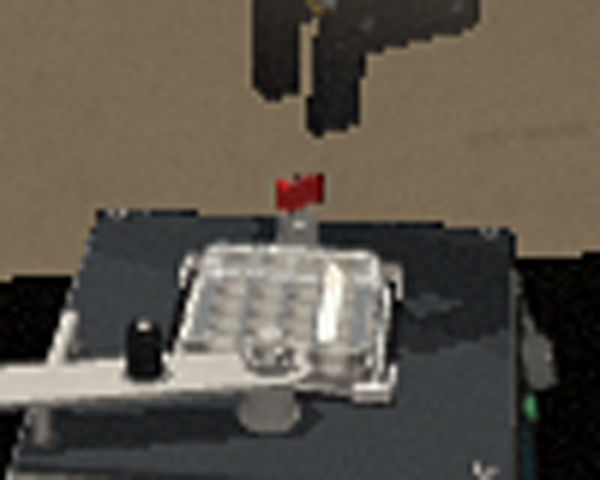

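send_rows(
  steps=[
    [0,0,0,0.5,-2.5,-20,40],
    [0,0,0,0,0,-20,40],
    [0,0,0,0,0,-12,40],
    [0,0,0,0,0,0,40],
    [0,0,0,0,0,0,0],
    [0,0,0,0,0,0,0],
    [0,0,0,0,0,0,0],
    [0,0,0,0,0,0,0],
  ],
)

```text
t: 3.32
tcp_pos: [0.5343, -0.1389, 0.1106]
eef_rot: [-3.069, -0.663, -0.0]
contact_force: [-2.6, 4.0, 5.5]
width: 0.0086
```

Run:
```python
from h import *
import cv2
s=r.read_camera("side")[:,:,::-1]
st=r.state();print({k:np.round(st[k],4) for k in("tcp_pos","eef_rot","contact_force","ft_torque","width")})
cv2.imwrite("pics/s2.png",cv2.resize(s[130:210,300:400],None,fx=6,fy=6,interpolation=cv2.INTER_CUBIC))
```

```text
{'tcp_pos': array([ 0.5343, -0.1389,  0.1106]), 'eef_rot': array([-3.0691e+00, -6.6300e-01, -1.0000e-04]), 'contact_force': array([-2.1266,  4.0313,  5.6798]), 'ft_torque': array([ 0.8262,  0.6732, -0.0201]), 'width': np.float64(0.0086)}
```

View pics/s2.png

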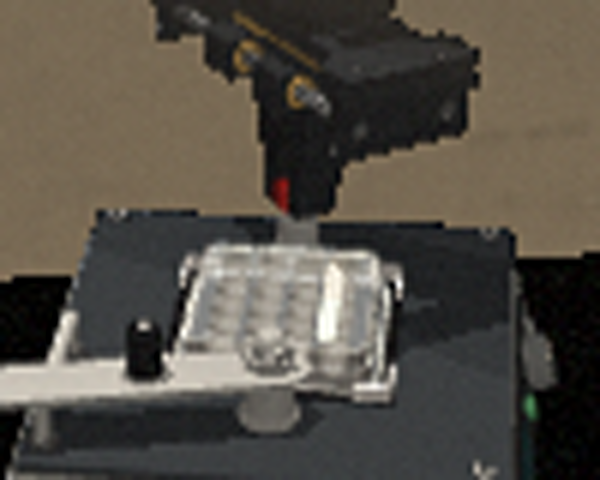

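send_rows(
  steps=[
    [0,0,0.12,-0.3,0.6,0,0],
    [0,0,0.14,0,0,0,0],
    [0,0,0.14,0,0,0,0],
    [0,0,0.14,0,0,0,0],
    [0,0,0.14,0,0,0,0],
    [0,0,0.14,0,0,0,0],
    [0,0,0.1,0,0,0,0],
    [0,0,0.02,0,0,0,0],
    [0,0,0,0,0,0,0],
  ],
)

```text
t: 4.5
tcp_pos: [0.5349, -0.1394, 0.1106]
eef_rot: [2.438, 1.979, 0.002]
contact_force: [2.2, 1.1, 2.3]
width: 0.0087
```

```bash
cat > st.py <<'E'
from h import *
np.set_printoptions(suppress=True)
st=r.state();R=st["eef_rot"]
from scipy.spatial.transform import Rotation as Ro
y=Ro.from_rotvec(R).as_matrix()[:,1]
print({k:np.round(st[k],4).tolist() for k in("t","tcp_pos","contact_force","ft_torque","width")},"jaw",np.degrees(np.arctan2(y[1],y[0])).round(2),"q",st["qpos"].round(2))
E
python3 st.py
```

```text
{'t': 4.5, 'tcp_pos': [0.5349, -0.1394, 0.1106], 'contact_force': [2.2238, 1.1304, 2.2888], 'ft_torque': [0.2271, -0.3558, -0.0088], 'width': 0.0087} jaw -11.88 q [-0.09  0.58  0.35  1.91 -0.3   0.69  0.23]
```

send_rows(
  steps=[
    [0,0,0.02,0,0,0,0],
    [0,0,0,0,0,0,0],
  ],
)

```text
t: 4.75
tcp_pos: [0.5349, -0.1394, 0.1106]
eef_rot: [2.418, 2.004, 0.002]
contact_force: [4.6, 1.7, 2.4]
width: 0.0087
```

```bash
python3 st.py
```

```text
{'t': 4.75, 'tcp_pos': [0.5349, -0.1394, 0.1106], 'contact_force': [4.5601, 1.7017, 2.3755], 'ft_torque': [0.2479, -0.6382, -0.183], 'width': 0.0087} jaw -10.68 q [-0.09  0.58  0.34  1.91 -0.29  0.69  0.24]
```

send_rows(
  steps=[
    [0,0,0.03,0,0,0,0],
    [0,0,0,0,0,0,0],
  ],
)

```text
t: 5.0
tcp_pos: [0.5349, -0.1394, 0.1106]
eef_rot: [2.387, 2.041, 0.002]
contact_force: [4.1, 1.1, 4.3]
width: 0.009
```

```bash
python3 st.py
```

```text
{'t': 5.0, 'tcp_pos': [0.5349, -0.1394, 0.1106], 'contact_force': [4.1053, 1.071, 4.3092], 'ft_torque': [0.3108, -0.9061, -0.4766], 'width': 0.009} jaw -8.94 q [-0.08  0.58  0.33  1.91 -0.29  0.69  0.27]
```

send_rows(
  steps=[
    [0,0,0,0,0,0,40],
    [0,0,0,0,0,0,40],
    [0,0,0,0,0,15,40],
    [0,0,0,0,0,40,40],
    [0,0,0.16,10,20,0,40],
    [0,0,0.16,10,20,0,40],
    [0,0,0.16,10,20,0,40],
    [0,0,0.16,10,20,0,40],
    [0,0,0.16,10,20,0,40],
    [0,0,0.16,10,20,0,40],
  ],
)

```text
t: 6.25
tcp_pos: [0.5941, -0.0191, 0.166]
eef_rot: [1.168, 2.916, -0.001]
contact_force: [-0.6, 0.1, -0.0]
width: 0.035
```

send_rows(
  steps=[
    [0,0,0.16,12,15,0,40],
    [0,0,0.16,12,15,0,40],
    [0,0,0.16,0,0,0,40],
    [0,0,0.16,0,0,0,40],
    [0,0,0.16,0,0,0,40],
    [0,0,0,0,0,0,40],
  ],
)

```text
t: 7.0
tcp_pos: [0.6179, 0.01, 0.1658]
eef_rot: [0.049, -3.141, 0.001]
contact_force: [0.4, 1.7, 0.3]
width: 0.0354
```

```bash
cat > look.py <<'E'
import sys
from h import *
import cv2
k=sys.argv[1]
t=r.read_camera("top")[:,:,::-1];s=r.read_camera("side")[:,:,::-1]
cv2.imwrite("pics/all%s_t.png"%k,t);cv2.imwrite("pics/all%s_s.png"%k,s)
a=cv2.resize(t[150:270,300:430],None,fx=5,fy=5,interpolation=cv2.INTER_CUBIC)
b=cv2.resize(s[120:220,265:395],None,fx=6,fy=6,interpolation=cv2.INTER_CUBIC)
cv2.imwrite("pics/t%s.png"%k,a);cv2.imwrite("pics/s%s.png"%k,b)
E
python3 look.py 3; python3 st.py
```

```text
{'t': 7.1, 'tcp_pos': [0.618, 0.0103, 0.1656], 'contact_force': [-0.2974, -0.3075, -0.4148], 'ft_torque': [0.0427, -0.0036, 0.0086], 'width': 0.0354} jaw 91.7 q [-0.03  0.58 -0.08  1.69  0.06  0.88  1.46]
```

View pics/t3.png

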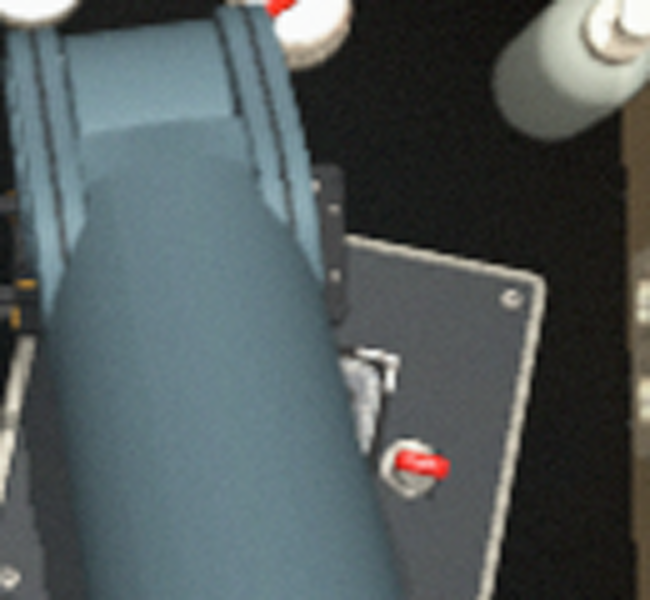

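View pics/s3.png

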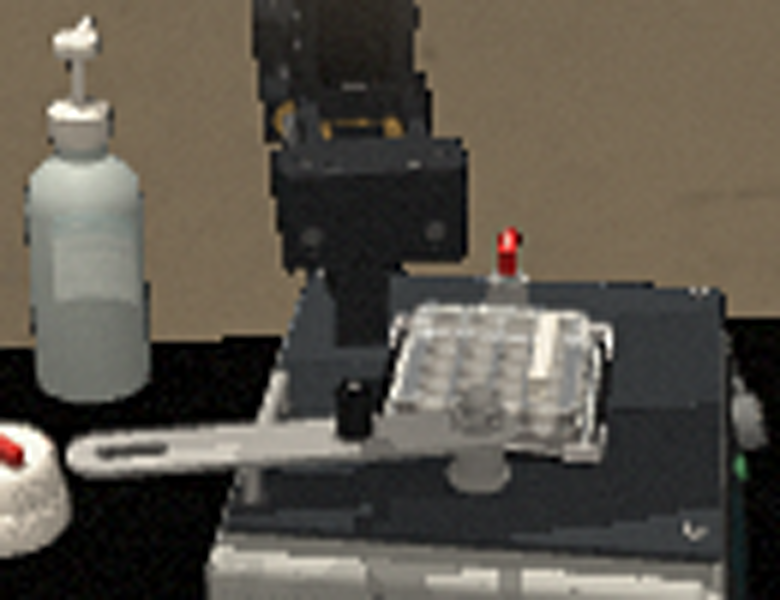

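send_rows(
  steps=[
    [0,0,0.02,1,0,-25,40],
    [0,0,0,0,0,-20,40],
    [0,0,0,0,0,-8.5,40],
    [0,0,0,0,0,0,40],
    [0,0,0,0,0,0,0],
    [0,0,0,0,0,0,0],
    [0,0,0,0,0,0,0],
    [0,0,0,0,0,0,0],
  ],
)

```text
t: 8.1
tcp_pos: [0.6195, 0.0109, 0.1124]
eef_rot: [-0.084, 3.139, 0.0]
contact_force: [-0.8, 0.4, 4.9]
width: 0.0148
```

```bash
python3 st.py; python3 look.py 4
```

```text
{'t': 8.1, 'tcp_pos': [0.6195, 0.0109, 0.1124], 'contact_force': [-0.816, 0.4405, 4.8619], 'ft_torque': [0.1751, 0.0955, 0.0073], 'width': 0.0148} jaw 93.05 q [-0.03  0.65 -0.08  1.71  0.07  0.78  1.48]
```

View pics/s4.png

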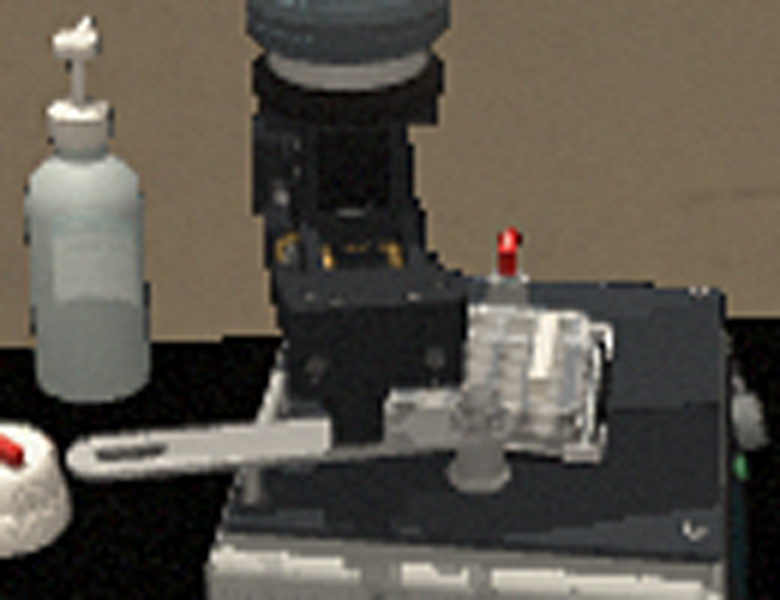

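send_rows(
  steps=[
    [0,0,0,0,0,4,0],
    [0,0,0,0,0,4,0],
    [0,0,0,0,0,4,0],
    [0,0,0,0,0,0,0],
    [0,0,0,0,0,0,0],
  ],
)

```text
t: 8.82
tcp_pos: [0.6184, 0.0106, 0.1231]
eef_rot: [0.084, -3.139, 0.0]
contact_force: [-2.6, -0.3, -7.0]
width: 0.0152
```

```bash
python3 st.py; python3 look.py 5
```

```text
{'t': 8.825, 'tcp_pos': [0.6184, 0.0106, 0.1231], 'contact_force': [-2.558, -0.2834, -7.0322], 'ft_torque': [-0.0393, 0.3435, -0.0373], 'width': 0.0152} jaw 93.05 q [-0.03  0.64 -0.08  1.71  0.07  0.8   1.48]
```

View pics/s5.png

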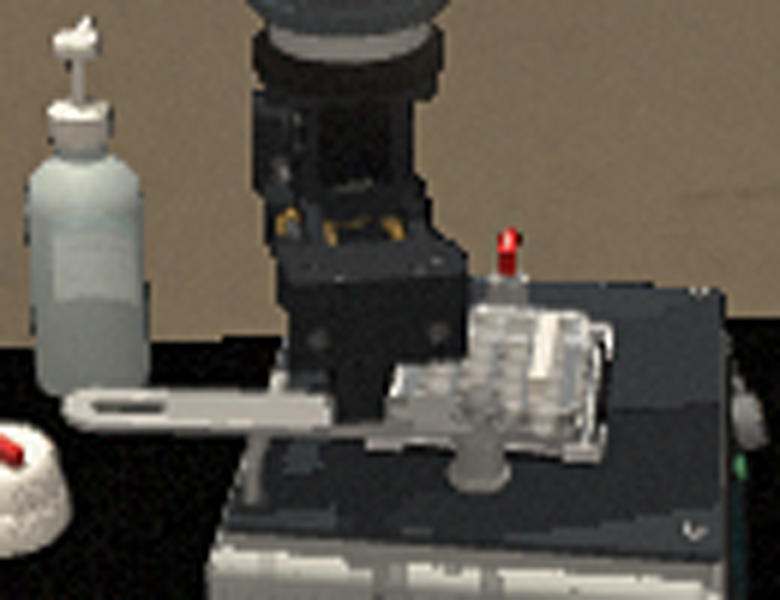

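Run:
```python
from h import *
S=lambda x,y:np.array((265+(x+.5)/6-.5,120+(y+.5)/6-.5))
from scipy.optimize import minimize_scalar
for p in [(132,451),(128,406)]:
    px=S(*p)
    for z in (.097,.101,.115,.12,.125,.13,.135):
        print(p,z,onz("side",*px,z).round(4))
```

```text
(132, 451) 0.097 [0.7129 0.0126 0.097 ]
(132, 451) 0.101 [0.7125 0.0193 0.101 ]
(132, 451) 0.115 [0.7112 0.0426 0.115 ]
(132, 451) 0.12 [0.7107 0.0509 0.12  ]
(132, 451) 0.125 [0.7102 0.0593 0.125 ]
(132, 451) 0.13 [0.7097 0.0676 0.13  ]
(132, 451) 0.135 [0.7092 0.0759 0.135 ]
(128, 406) 0.097 [ 0.7155 -0.0263  0.097 ]
(128, 406) 0.101 [ 0.7151 -0.0194  0.101 ]
(128, 406) 0.115 [0.7136 0.005  0.115 ]
(128, 406) 0.12 [0.7131 0.0138 0.12  ]
(128, 406) 0.125 [0.7126 0.0225 0.125 ]
(128, 406) 0.13 [0.7121 0.0312 0.13  ]
(128, 406) 0.135 [0.7116 0.0399 0.135 ]
```

Run:
```python
import numpy as np
p=np.array([.564,.0077])*1e3
f=lambda a:p+54.2*np.array([np.cos(np.radians(a)),np.sin(np.radians(a))])
A=np.linspace(3,-101.4,13);prev=f(3)
for a in A[1:]:
    q=f(a);print(round(a,1),(q-prev).round(1),q.round(1));prev=q
```

```text
-5.7 [-0.2 -8.2] [617.9   2.3]
-14.4 [-1.4 -8.1] [616.5  -5.8]
-23.1 [-2.6 -7.8] [613.9 -13.6]
-31.8 [-3.8 -7.3] [610.1 -20.9]
-40.5 [-4.9 -6.6] [605.2 -27.5]
-49.2 [-5.8 -5.8] [599.4 -33.3]
-57.9 [-6.6 -4.9] [592.8 -38.2]
-66.6 [-7.3 -3.8] [585.5 -42. ]
-75.3 [-7.8 -2.7] [577.8 -44.7]
-84.0 [-8.1 -1.5] [569.7 -46.2]
-92.7 [-8.2 -0.2] [561.4 -46.4]
-101.4 [-8.2  1. ] [553.3 -45.4]
```

send_rows(
  steps=[
    [0,0,0,0,0,1,0],
    [0,0,0,0,0,1,0],
    [0,0,0,0,0,0,0],
  ],
)

```text
t: 9.3
tcp_pos: [0.6194, 0.0107, 0.1259]
eef_rot: [-0.084, 3.14, 0.0]
contact_force: [-0.8, -0.2, -6.0]
width: 0.0149
```

```bash
python3 st.py
```

```text
{'t': 9.3, 'tcp_pos': [0.6194, 0.0107, 0.1259], 'contact_force': [-0.766, -0.2406, -5.9806], 'ft_torque': [0.0683, 0.0875, -0.0235], 'width': 0.0149} jaw 93.05 q [-0.03  0.63 -0.08  1.71  0.07  0.81  1.48]
```

send_rows(
  steps=[
    [0,0,-0.152,-0.2,-8.2,0,0],
    [0,0,-0.152,-1.4,-8.1,0,0],
    [0,0,-0.152,-2.6,-7.8,0,0],
    [0,0,-0.152,-3.8,-7.3,0,0],
    [0,0,-0.152,-4.9,-6.6,0,0],
    [0,0,-0.152,-5.8,-5.8,0,0],
    [0,0,-0.152,-6.6,-4.9,0,0],
    [0,0,-0.152,-7.3,-3.8,0,0],
    [0,0,-0.152,-7.8,-2.7,0,0],
    [0,0,0,0,0,0,0],
  ],
)

```text
t: 10.55
tcp_pos: [0.5798, -0.045, 0.1266]
eef_rot: [1.916, 2.486, 0.001]
contact_force: [0.3, -1.3, -5.6]
width: 0.0148
```

```bash
python3 st.py; python3 look.py 6
```

```text
{'t': 10.55, 'tcp_pos': [0.5798, -0.045, 0.1266], 'contact_force': [0.2833, -1.2763, -5.5888], 'ft_torque': [-0.5837, -0.1092, 0.0823], 'width': 0.0148} jaw 14.75 q [-0.2   0.59  0.26  1.83 -0.21  0.75  0.44]
```

View pics/s6.png

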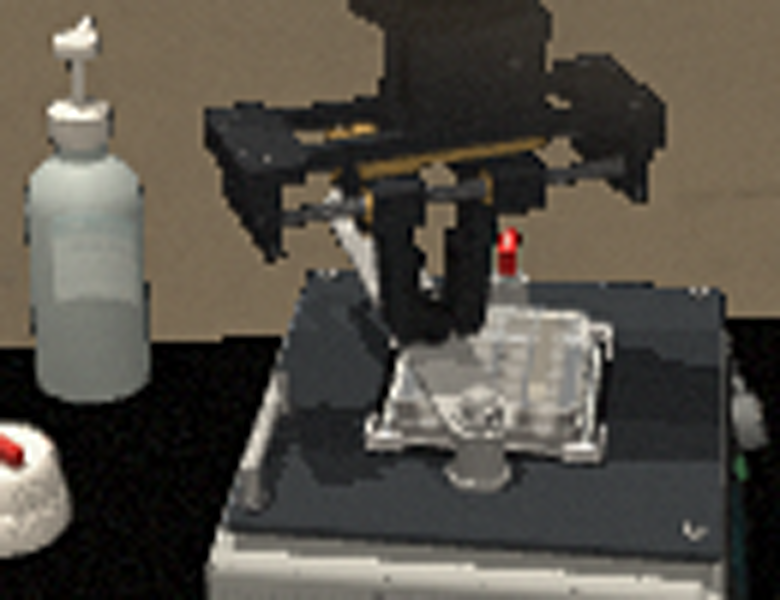

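View pics/t6.png

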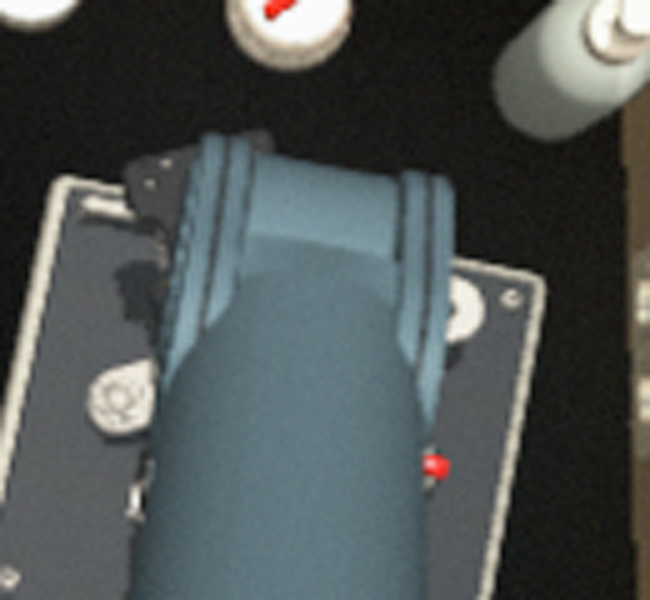

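send_rows(
  steps=[
    [0,0,-0.152,-8.1,-1.5,0,0],
    [0,0,-0.152,-8.2,-0.2,0,0],
    [0,0,-0.152,-8.2,1.0,0,0],
    [0,0,0,0,0,0,0],
    [0,0,0,0,0,0,0],
  ],
)

```text
t: 11.28
tcp_pos: [0.5549, -0.0451, 0.1259]
eef_rot: [2.427, 1.993, 0.001]
contact_force: [-1.0, -1.6, -4.3]
width: 0.0149
```

```bash
python3 st.py; python3 look.py 7
```

```text
{'t': 11.275, 'tcp_pos': [0.5549, -0.0451, 0.1259], 'contact_force': [-0.9647, -1.5874, -4.3117], 'ft_torque': [-0.5442, 0.1741, 0.0111], 'width': 0.0149} jaw -11.21 q [-0.29  0.57  0.38  1.9  -0.3   0.73  0.07]
```

View pics/s7.png

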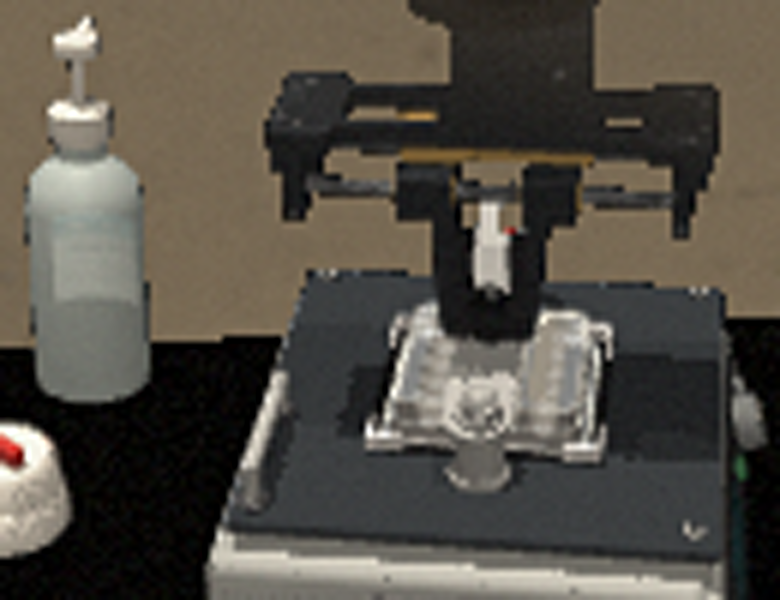

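View pics/t7.png

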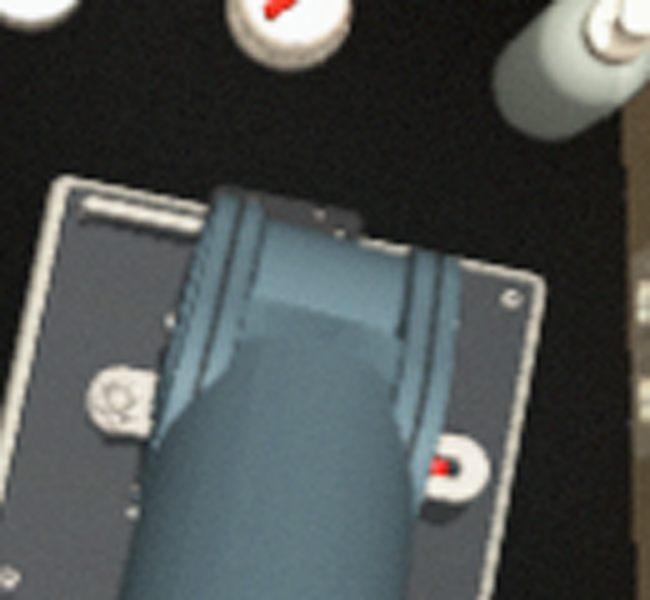

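```bash
cat > lk.py <<'E'
import sys
from h import *
import cv2
k=sys.argv[1]
t=r.read_camera("top")[:,:,::-1]
cv2.imwrite("pics/z%s.png"%k,cv2.resize(t[225:260,370:410],None,fx=16,fy=16,interpolation=cv2.INTER_CUBIC))
E
python3 - <<'E'
import cv2
t=cv2.imread("pics/all7_t.png")
cv2.imwrite("pics/z7.png",cv2.resize(t[225:260,370:410],None,fx=16,fy=16,interpolation=cv2.INTER_CUBIC))
from h import *
# strap plane: projections of expected slot centre line
b=np.array([.5352,-.1394]);u=np.array([-.0291,-.1471])/.15
for z in(.117,.124,.128):
  for d in(-.012,.012,.016,.028):
    p=proj("top",np.r_[b+u*d,z]);print(z,d,((p-[370,225]+.5)*16-.5).round(0))
E
```

```text
0.117 -0.012 [146. 266.]
0.117 0.012 [301. 299.]
0.117 0.016 [327. 304.]
0.117 0.028 [405. 320.]
0.124 -0.012 [152. 264.]
0.124 0.012 [309. 296.]
0.124 0.016 [335. 301.]
0.124 0.028 [413. 317.]
0.128 -0.012 [156. 262.]
0.128 0.012 [313. 295.]
0.128 0.016 [339. 300.]
0.128 0.028 [418. 316.]
```

View pics/z7.png

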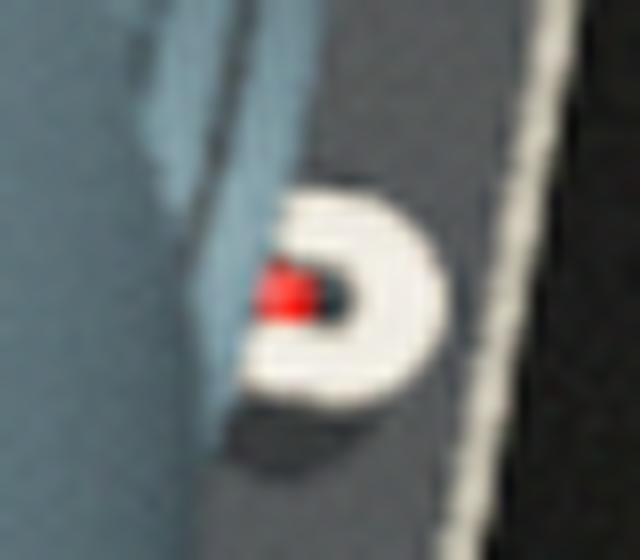

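send_rows(
  steps=[
    [0,0,0,0,0,-1,0],
    [0,0,0,0,0,-1,0],
    [0,0,0,0,0,-1,0],
    [0,0,0,0,0,-1,0],
    [0,0,0,0,0,0,0],
    [0,0,0,0,0,0,0],
  ],
)

```text
t: 12.12
tcp_pos: [0.5542, -0.045, 0.1217]
eef_rot: [-2.432, -1.989, -0.0]
contact_force: [-0.0, 0.6, -1.1]
width: 0.015
```

```bash
python3 st.py; python3 lk.py 8; python3 st.py
```

```text
{'t': 12.125, 'tcp_pos': [0.5542, -0.045, 0.1217], 'contact_force': [-0.0399, 0.6363, -1.0993], 'ft_torque': [-0.0463, 0.1011, 0.0353], 'width': 0.015} jaw -11.44 q [-0.29  0.58  0.38  1.9  -0.31  0.72  0.07]
{'t': 12.175, 'tcp_pos': [0.5542, -0.0451, 0.1217], 'contact_force': [-0.4559, -0.6376, -1.8314], 'ft_torque': [-0.0255, 0.0908, 0.0406], 'width': 0.0151} jaw -11.45 q [-0.29  0.58  0.38  1.9  -0.31  0.72  0.07]
```

View pics/z8.png

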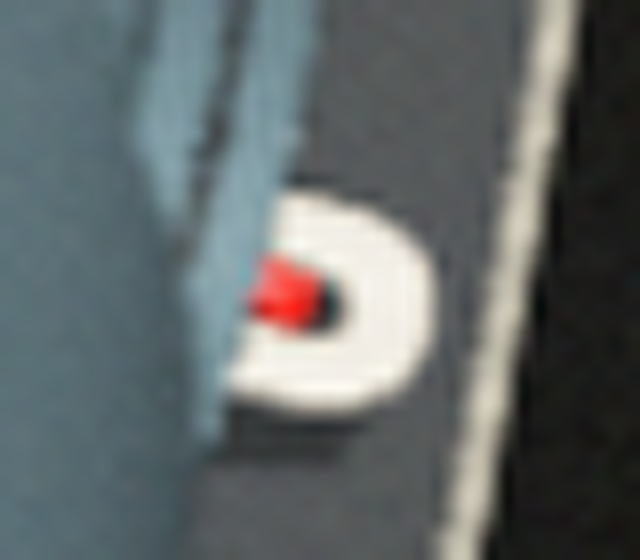

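send_rows(
  steps=[
    [0,0,0,0,0,-1,0],
    [0,0,0,0,0,-1,0],
    [0,0,0,0,0,0,0],
  ],
)

```text
t: 12.55
tcp_pos: [0.5543, -0.0454, 0.1198]
eef_rot: [2.432, 1.988, 0.0]
contact_force: [0.7, -0.5, 0.2]
width: 0.0147
```

```bash
python3 st.py; python3 look.py 9; python3 lk.py 9;python3 st.py
```

```text
{'t': 12.55, 'tcp_pos': [0.5543, -0.0454, 0.1198], 'contact_force': [0.6513, -0.518, 0.1787], 'ft_torque': [-0.0383, 0.0671, 0.0224], 'width': 0.0147} jaw -11.47 q [-0.28  0.58  0.38  1.9  -0.31  0.72  0.07]
{'t': 12.7, 'tcp_pos': [0.5543, -0.0454, 0.1198], 'contact_force': [0.0688, -1.2222, -0.1667], 'ft_torque': [-0.1861, 0.0587, -0.0164], 'width': 0.0148} jaw -11.47 q [-0.28  0.58  0.38  1.9  -0.31  0.72  0.07]
```

View pics/z9.png

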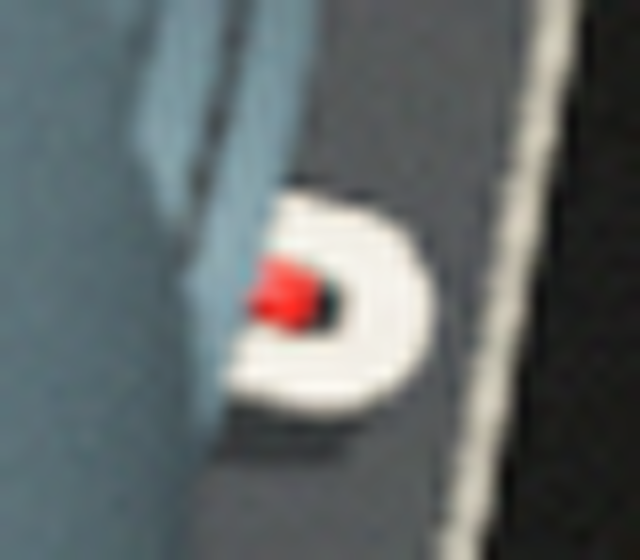

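View pics/s9.png

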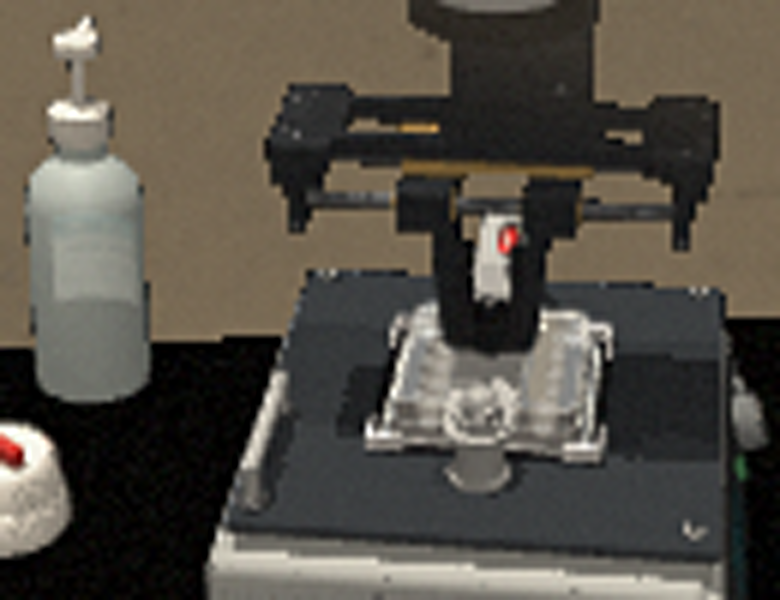

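Run:
```python
import cv2
s=cv2.imread("pics/all9_s.png")
cv2.imwrite("pics/sz9.png",cv2.resize(s[145:195,325:375],None,fx=12,fy=12,interpolation=cv2.INTER_CUBIC))
from h import *
b=np.array([.5352,-.1394]);u=np.array([-.0291,-.1471])/.15;n=np.array([-u[1],u[0]])
print(n)
for nm,d,l,z in [("barfront",-.012,0,.117),("barback",.012,0,.117),("barfrontbottom",-.012,0,.103),("slot near",-.016,0,.119),("slot far",.016,0,.122),("tip",.028,0,.123),("edge+x",0,.015,.121),("edge-x",0,-.015,.121)]:
    print(nm,((proj("side",np.r_[b+u*d+n*l,z])-[325,145]+.5)*12).round(0))
```

```text
[ 0.98066667 -0.194     ]
barfront [284. 198.]
barback [291. 155.]
barfrontbottom [282. 250.]
slot near [283. 198.]
slot far [293. 129.]
tip [297. 105.]
edge+x [226. 158.]
edge-x [350. 164.]
```

View pics/sz9.png

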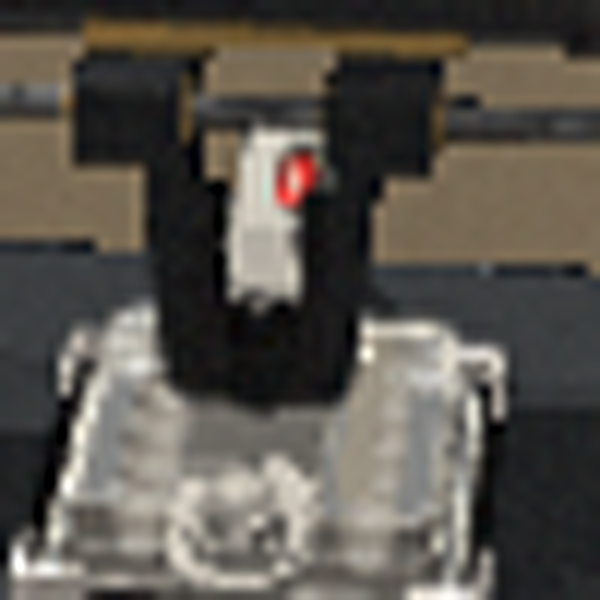

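send_rows(
  steps=[
    [0,0,0,0,0,-1,0],
    [0,0,0,0,0,0,0],
    [0,0,0,0,0,0,0],
  ],
)

```text
t: 13.08
tcp_pos: [0.5543, -0.0454, 0.1188]
eef_rot: [2.432, 1.988, 0.0]
contact_force: [-0.7, -1.4, 1.9]
width: 0.0149
```

```bash
python3 st.py; python3 st.py
```

```text
{'t': 13.075, 'tcp_pos': [0.5543, -0.0454, 0.1188], 'contact_force': [-0.6916, -1.426, 1.9158], 'ft_torque': [-0.212, 0.0342, -0.0519], 'width': 0.0149} jaw -11.47 q [-0.28  0.58  0.38  1.9  -0.31  0.72  0.07]
{'t': 13.075, 'tcp_pos': [0.5543, -0.0454, 0.1188], 'contact_force': [-0.6916, -1.426, 1.9158], 'ft_torque': [-0.212, 0.0342, -0.0519], 'width': 0.0149} jaw -11.47 q [-0.28  0.58  0.38  1.9  -0.31  0.72  0.07]
```

send_rows(
  steps=[
    [0,0,0,0,0,-1,0],
    [0,0,0,0.4,-0.1,0,0],
    [0,0,0,0.4,-0.1,0,0],
    [0,0,0,0,0,0,0],
    [0,0,0,0,0,0,0],
  ],
)

```text
t: 13.7
tcp_pos: [0.5549, -0.0454, 0.1177]
eef_rot: [-2.432, -1.989, 0.0]
contact_force: [-0.4, -1.3, 1.2]
width: 0.0147
```

```bash
python3 st.py; python3 lk.py 10; python3 look.py 10
```

```text
{'t': 13.7, 'tcp_pos': [0.5549, -0.0454, 0.1177], 'contact_force': [-0.3792, -1.3049, 1.2433], 'ft_torque': [-0.2184, 0.1688, 0.0003], 'width': 0.0147} jaw -11.46 q [-0.28  0.58  0.38  1.9  -0.31  0.72  0.07]
```

View pics/z10.png

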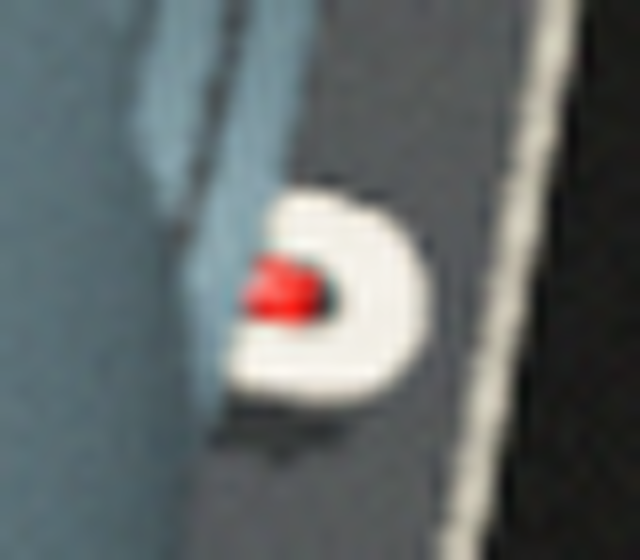

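View pics/s10.png

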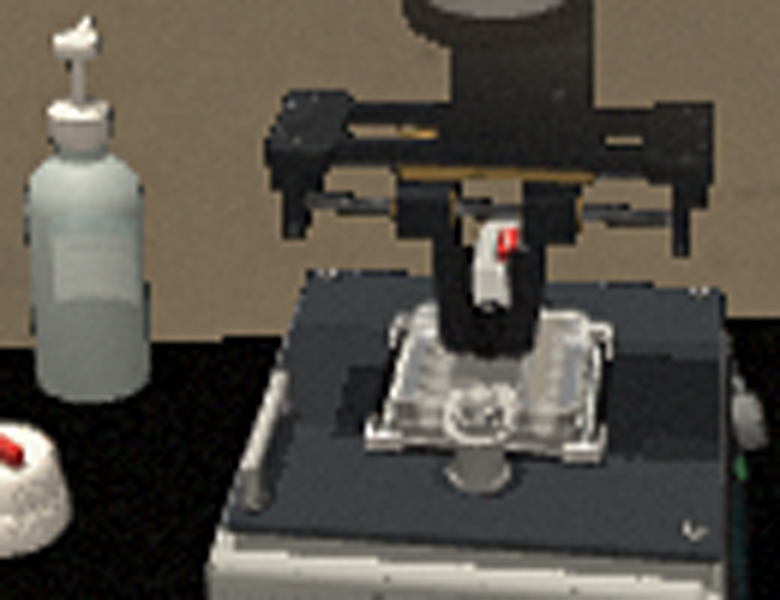

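send_rows(
  steps=[
    [0,0,0,0,0,-1,0],
    [0,0,0,0,0,-1,0],
    [0,0,0,0,0,0,0],
    [0,0,0,0,0,0,0],
  ],
)

```text
t: 14.35
tcp_pos: [0.555, -0.0454, 0.1156]
eef_rot: [-2.432, -1.989, 0.0]
contact_force: [0.3, -0.6, 0.6]
width: 0.0153
```

```bash
python3 st.py
```

```text
{'t': 14.35, 'tcp_pos': [0.555, -0.0454, 0.1156], 'contact_force': [0.3088, -0.5649, 0.6242], 'ft_torque': [-0.2191, 0.139, -0.0419], 'width': 0.0153} jaw -11.46 q [-0.28  0.59  0.37  1.9  -0.31  0.71  0.08]
```

Dropping freely; continue down to the level of rest (TCP was 0.1124 there).

send_rows(
  steps=[
    [0,0,0,0,0,-1,0],
    [0,0,0,0,0,-1,0],
    [0,0,0,0,0,-1,0],
    [0,0,0,0,0,0,0],
    [0,0,0,0,0,0,0],
  ],
)

```text
t: 14.98
tcp_pos: [0.5551, -0.0455, 0.1128]
eef_rot: [2.432, 1.988, 0.0]
contact_force: [-1.4, -1.0, 4.3]
width: 0.0149
```

```bash
python3 st.py; python3 lk.py 11; python3 look.py 11
```

```text
{'t': 14.975, 'tcp_pos': [0.5551, -0.0455, 0.1128], 'contact_force': [-1.4141, -0.9689, 4.3015], 'ft_torque': [-0.1727, 0.3321, -0.0598], 'width': 0.0149} jaw -11.46 q [-0.28  0.59  0.37  1.9  -0.32  0.71  0.08]
```

View pics/z11.png

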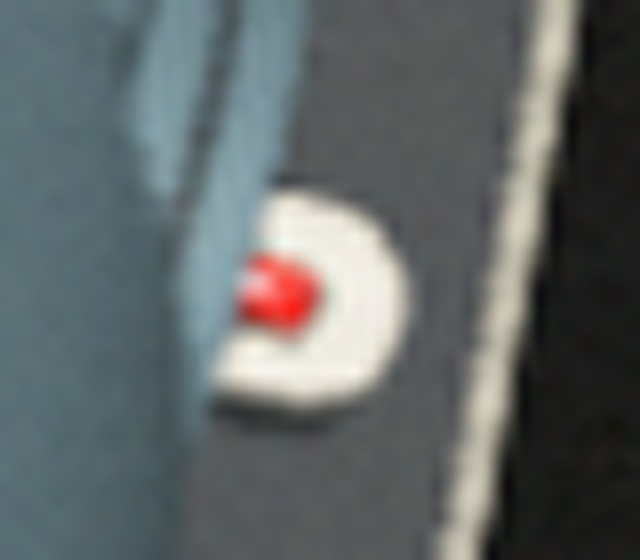

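View pics/s11.png

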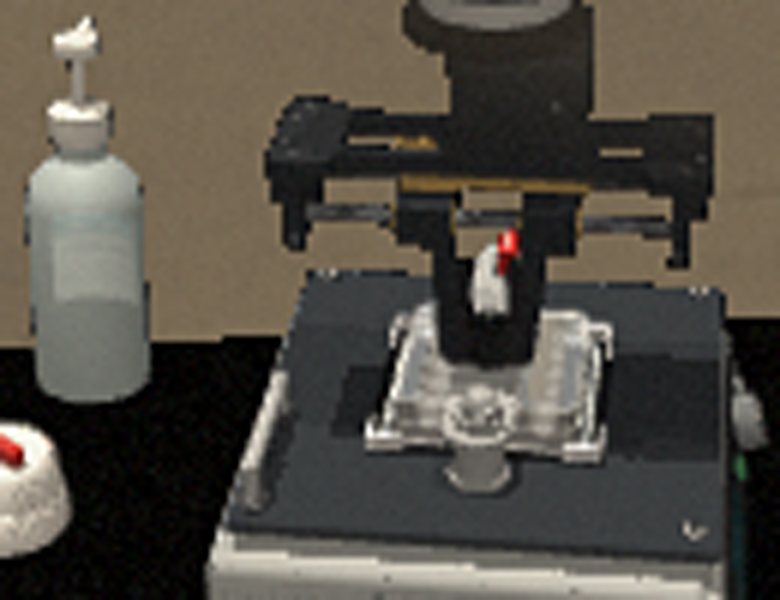

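send_rows(
  steps=[
    [0,0,0,0,0,-1,0],
    [0,0,0,0,0,0,0],
    [0,0,0,0,0,0.5,30],
    [0,0,0,0,0,0,30],
    [0,0,0,0,0,0,30],
    [0,0,0,0,0,20,30],
    [0,0,0,0,0,30,30],
    [0,0,0,-40,20,20,30],
    [0,0,0,-40,20,0,30],
    [0,0,0,0,0,0,30],
  ],
)

```text
t: 16.38
tcp_pos: [0.4722, -0.0038, 0.1819]
eef_rot: [-2.427, -1.99, 0.002]
contact_force: [0.6, 0.3, -0.3]
width: 0.027
```

```bash
python3 st.py; python3 lk.py 12; python3 look.py 12
```

```text
{'t': 16.375, 'tcp_pos': [0.4722, -0.0038, 0.1819], 'contact_force': [0.5546, 0.3498, -0.2657], 'ft_torque': [-0.0869, 0.0626, -0.0306], 'width': 0.027} jaw -11.32 q [-0.45  0.35  0.44  2.07 -0.21  0.76 -0.08]
```

View pics/t12.png

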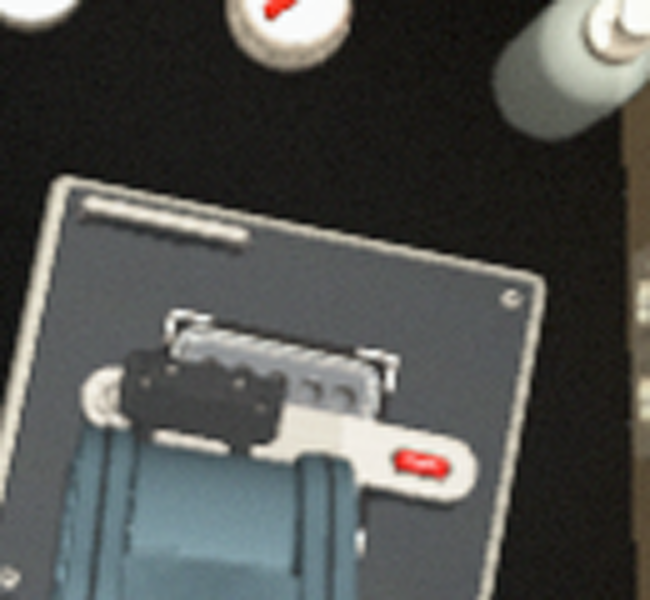

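View pics/s12.png

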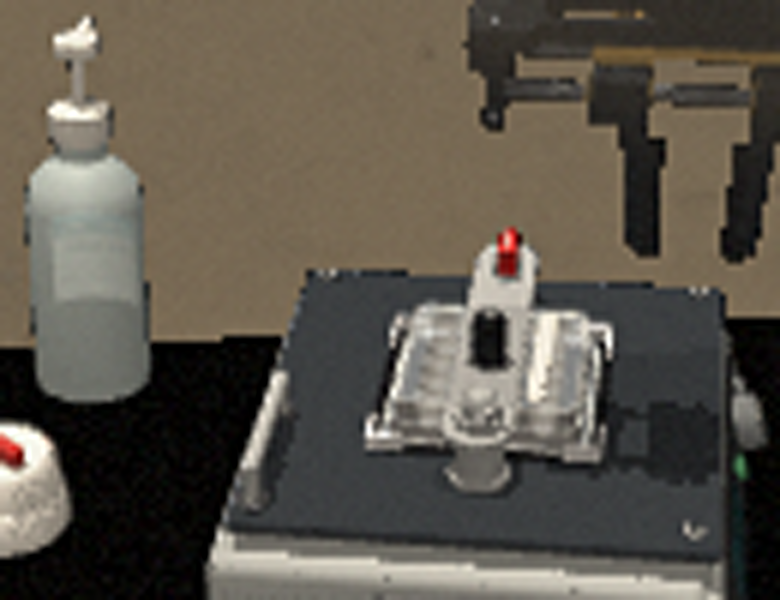

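send_rows(
  steps=[
    [0,0,0,21,-45.2,0,30],
    [0,0,0,21,-45.2,0,30],
    [0,0,0,21,-45.2,0,30],
    [0,0,0,0,0,-20,30],
    [0,0,0,0,0,-20,30],
    [0,0,0,0,0,0,30],
    [0,0,0,0,0,0,30],
  ],
)

```text
t: 17.4
tcp_pos: [0.5387, -0.1416, 0.1426]
eef_rot: [2.432, 1.988, 0.0]
contact_force: [-0.4, 0.1, -0.0]
width: 0.0264
```

```bash
python3 st.py
```

```text
{'t': 17.4, 'tcp_pos': [0.5387, -0.1416, 0.1426], 'contact_force': [-0.3622, 0.0816, -0.0326], 'ft_torque': [-0.0205, 0.0757, -0.044], 'width': 0.0264} jaw -11.48 q [-0.14  0.55  0.42  1.89 -0.31  0.77  0.25]
```

send_rows(
  steps=[
    [0,0,0,-3.4,2.2,0,30],
    [0,0,0,0,0,-15,30],
    [0,0,0,0,0,-15,30],
    [0,0,0,0,0,0,30],
    [0,0,0,0,0,0,0],
    [0,0,0,0,0,0,0],
    [0,0,0,0,0,0,0],
    [0,0,0,0,0,0,0],
  ],
)

```text
t: 18.4
tcp_pos: [0.535, -0.139, 0.1124]
eef_rot: [2.431, 1.988, 0.001]
contact_force: [2.5, 0.3, -1.0]
width: 0.0086
```

```bash
python3 st.py
```

```text
{'t': 18.4, 'tcp_pos': [0.535, -0.139, 0.1124], 'contact_force': [2.4727, 0.2505, -0.9838], 'ft_torque': [-0.2367, -0.3364, 0.0329], 'width': 0.0086} jaw -11.46 q [-0.13  0.59  0.4   1.91 -0.34  0.7   0.27]
```

send_rows(
  steps=[
    [0,0,-0.1,0,0,0,0],
    [0,0,-0.15,0,0,0,0],
    [0,0,-0.15,0,0,0,0],
    [0,0,-0.15,0,0,0,0],
    [0,0,0,0,0,0,0],
  ],
)

```text
t: 19.02
tcp_pos: [0.5347, -0.1389, 0.1124]
eef_rot: [2.879, 1.255, 0.0]
contact_force: [0.7, 0.9, 2.1]
width: 0.0086
```

```bash
python3 st.py
```

```text
{'t': 19.025, 'tcp_pos': [0.5347, -0.1389, 0.1124], 'contact_force': [0.7445, 0.9335, 2.0614], 'ft_torque': [-0.1798, -0.0213, -0.0581], 'width': 0.0086} jaw -42.9 q [-0.23  0.62  0.54  1.92 -0.46  0.73 -0.17]
```

send_rows(
  steps=[
    [0,0,-0.15,0,0,0,0],
    [0,0,-0.15,0,0,0,0],
    [0,0,-0.15,0,0,0,0],
    [0,0,-0.15,0,0,0,0],
    [0,0,-0.15,0,0,0,0],
    [0,0,-0.15,0,0,0,0],
    [0,0,-0.1,0,0,0,0],
    [0,0,0,0,0,0,0],
    [0,0,0,0,0,0,0],
  ],
)

```text
t: 20.15
tcp_pos: [0.5346, -0.1384, 0.1124]
eef_rot: [-3.128, 0.276, 0.0]
contact_force: [-0.7, 1.8, 5.8]
width: 0.0086
```

```bash
python3 st.py
```

```text
{'t': 20.15, 'tcp_pos': [0.5346, -0.1384, 0.1124], 'contact_force': [-0.7269, 1.8094, 5.7835], 'ft_torque': [0.4363, 0.3156, 0.0293], 'width': 0.0086} jaw -100.1 q [-0.4   0.71  0.79  1.93 -0.7   0.81 -0.97]
```

send_rows(
  steps=[
    [0,0,-0.04,0,0,0,0],
    [0,0,0,0,0,0,0],
  ],
)

```text
t: 20.4
tcp_pos: [0.5346, -0.1384, 0.1124]
eef_rot: [-3.122, 0.342, 0.001]
contact_force: [-1.6, 2.6, 6.3]
width: 0.0085
```

```bash
python3 st.py
```

```text
{'t': 20.4, 'tcp_pos': [0.5346, -0.1384, 0.1124], 'contact_force': [-1.5559, 2.5772, 6.2782], 'ft_torque': [0.4751, 0.3892, 0.2436], 'width': 0.0085} jaw -102.49 q [-0.41  0.71  0.8   1.93 -0.7   0.81 -1.  ]
```

send_rows(
  steps=[
    [0,0,-0.02,0,0,0,0],
    [0,0,0,0,0,0,0],
    [0,0,0,0,0,0,0],
  ],
)

```text
t: 20.78
tcp_pos: [0.5346, -0.1384, 0.1124]
eef_rot: [-3.119, 0.372, 0.001]
contact_force: [-1.3, 1.9, 6.4]
width: 0.0083
```

```bash
python3 st.py
```

```text
{'t': 20.775, 'tcp_pos': [0.5346, -0.1384, 0.1124], 'contact_force': [-1.3458, 1.88, 6.3512], 'ft_torque': [0.4603, 0.3767, 0.3918], 'width': 0.0083} jaw -103.59 q [-0.41  0.71  0.81  1.93 -0.71  0.81 -1.02]
```

send_rows(
  steps=[
    [0,0,0,0,0,0,30],
    [0,0,0,0,0,0,30],
    [0,0,0,0,0,0,30],
    [0,0,0,0,0,20,30],
    [0,0,0,0,0,40,30],
    [0,0,0,-40,40,40,30],
    [0,0,0,-40,40,0,30],
    [0,0,0,0,40,0,30],
    [0,0,0,0,40,0,30],
    [0,0,0,0,0,0,30],
  ],
)

```text
t: 22.02
tcp_pos: [0.4587, 0.0201, 0.209]
eef_rot: [-3.119, 0.366, -0.0]
contact_force: [1.0, -0.1, 0.8]
width: 0.0264
```

```bash
python3 st.py; python3 lk.py 14; python3 look.py 14
```

```text
{'t': 22.025, 'tcp_pos': [0.4587, 0.0201, 0.209], 'contact_force': [0.9848, -0.0856, 0.785], 'ft_torque': [-0.0254, 0.1715, -0.0384], 'width': 0.0264} jaw -103.4 q [-0.98  0.43  1.06  2.1  -0.5   0.88 -1.44]
```

View pics/t14.png

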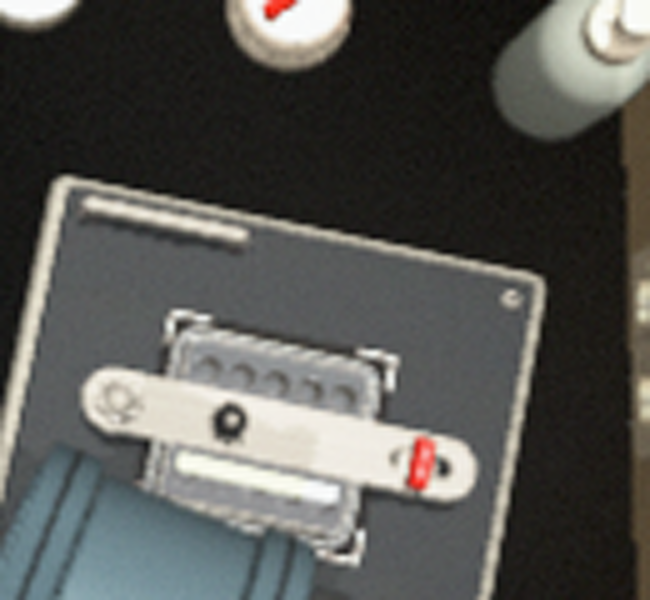

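View pics/s14.png

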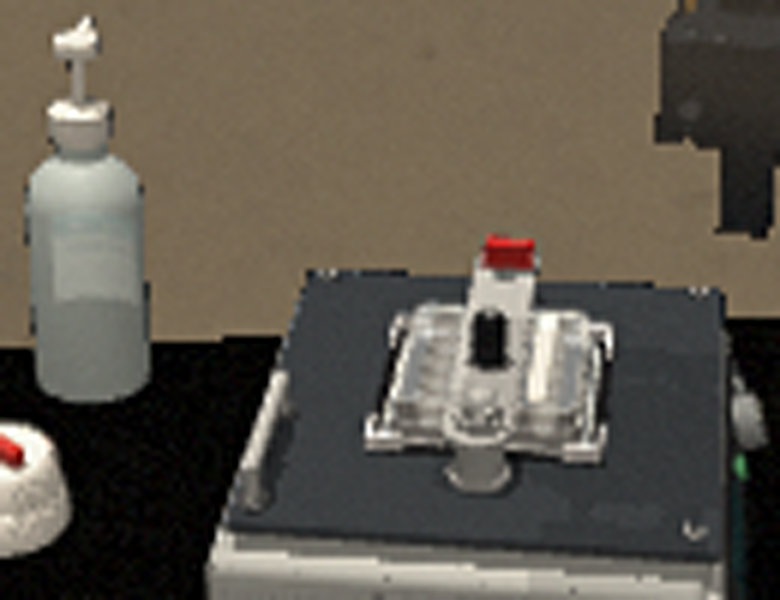

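View pics/z14.png

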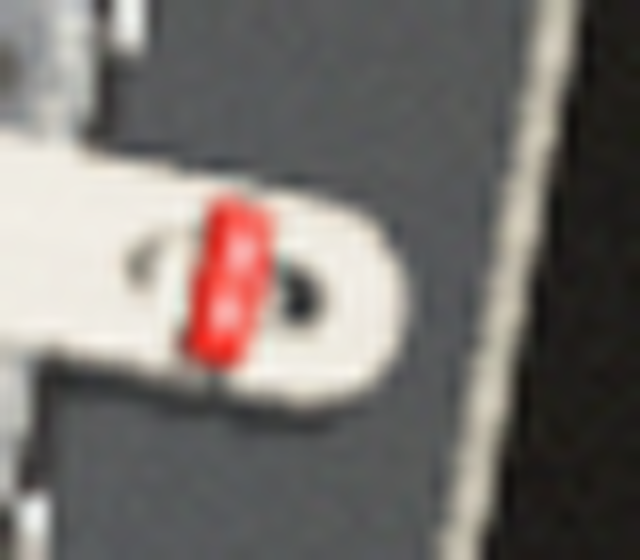

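Run:
```python
import cv2,numpy as np
for a,b in(("top0","all14_t"),("side0","all14_s")):
    d=cv2.absdiff(cv2.imread(f"pics/{a}.png"),cv2.imread(f"pics/{b}.png")).max(2)>70
    n,_,s,c=cv2.connectedComponentsWithStats(d.astype(np.uint8))
    print(a,[x[:5].tolist() for x in s[1:] if x[4]>8])
from cell import r
r.sign_off()
```

```text
top0 [[314, 159, 15, 68, 713], [327, 225, 45, 21, 432], [318, 234, 7, 4, 15], [372, 234, 23, 16, 200], [326, 247, 7, 8, 19], [329, 249, 13, 5, 20], [295, 255, 4, 5, 15], [353, 256, 7, 3, 9], [270, 265, 87, 90, 4969], [363, 287, 4, 4, 12], [0, 361, 18, 10, 80], [278, 365, 33, 30, 637], [0, 369, 65, 31, 947], [25, 376, 4, 5, 13], [249, 381, 7, 11, 41], [261, 381, 4, 3, 9], [49, 389, 3, 3, 9], [44, 393, 11, 7, 38], [261, 397, 59, 3, 162]]
side0 [[381, 0, 36, 26, 684], [437, 0, 6, 5, 9], [379, 29, 11, 38, 178], [414, 33, 4, 28, 31], [625, 56, 5, 8, 17], [631, 57, 9, 23, 84], [413, 62, 2, 8, 9], [377, 74, 38, 11, 234], [624, 81, 15, 22, 157], [546, 84, 11, 22, 121], [378, 86, 34, 37, 805], [374, 129, 34, 31, 393], [399, 134, 6, 4, 9], [341, 165, 13, 18, 106], [276, 189, 65, 11, 355], [582, 200, 7, 3, 15], [499, 221, 15, 5, 40], [518, 232, 61, 17, 551], [599, 234, 21, 12, 121]]
the job is handed in; nothing more can be done
```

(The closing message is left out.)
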